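# Close the hold-down flap of a petri dish carrier

### The arm

A 7-joint arm with a two-finger parallel gripper is mounted at the origin on the work surface; the furniture and walls round the work are solid. World frame = base frame: x ahead of the robot, y to its left, z up, the work surface at z = 0. Lengths are in m, angles in rad, forces in N, time in s.
With the tool pointing down it reaches from about 0.4 to 0.85 m from the base axis. Payload 4.5 kg.
Tool frame: the origin (TCP) lies at the very end of the fingers, on their centre line; the grasp point (between the pads) lies 19 mm behind it; z points along the fingers, y is the line along which they close (so a half turn about z gives the same grasp; the last joint's range is limited). The gripper opens to 88 mm and grips with 3 to 60 N. Pads are 18 mm wide; open, the fingers measure 123 mm over their backs; the gripper's body (75 mm by 187 mm) begins 45 mm behind the grasp point.
Start: joints at [1.269, 0.689, -0.195, 1.565, 0.157, 0.902, -0.215], TCP at [0.206, -0.59, 0.2] pointing down, gripper open.
Joint ranges: [-3.01, 3.01], [-0.46, 2.08], [-1.47, 1.51], [0.13, 2.56], [-1, 4.14], [0.04, 2.09], [-2.66, 2.66]. Speed limits (rad/s): [2.57, 2.57, 3.14, 3.14, 3.14, 3.14, 3.14].

### API

Orientations are given as a unit quaternion [x, y, z, w].
In Python, from plant import r, eyes, nets gives the robot as it stands.
- The arm moves only by the shell command python3 -m pendant 'ROWS' [FORCE]. ROWS is JSON, a list of rows, each an object of numbers: "claw": the opening, from 0 (shut) to 1 (fully open); "dx", "dy", "dz": the shift along the world's x, y, z in mm; "twist": the turn about the world's z in rad. In form: [{"claw": .., "dx": .., "dy": .., "dz": .., "twist": ..}, ...]. A call has 1 to 8 rows; each row is the pose to reach, as a shift and turn from the pose commanded when the call began; what a row does not reach only later rows make up. A row lasts 1/10 s, in which the tool goes at most 50 mm and 8.59 degrees, less where a joint would pass 70% of its speed; a pose out of reach is approached as far as the arm can. A call with a gripper value outside its range is refused whole. The fingers move at their own pace and stop on an object; FORCE is the grip in N (left out, the last holds). Time passes only in rows, so rows that repeat a pose let the fingers close. It gives the time, the measured TCP pose, the force, the opening and the grip force at its end, in the units of the state.
- r.get_state(): the state, without advancing time (a new reading comes with each control period).
- eyes.snapshot(name): name is "scene" or "top" or "wrist"; returns (picture, depth): 400x640x3 uint8, blue, green, red; 400x640 float32, m along the optical axis (not along the pixel's ray), 0 where there is no reading.
- eyes.camera_info(name): a dict with "K" (3x3 intrinsics, pixels), "world_to_cam" (4x4, takes a point from world to camera coordinates); the wrist camera has in their place "T_tool_cam" (4x4, takes a point from camera to tool coordinates, whose origin is the TCP and whose axes are the flange's). Camera axes: x right, y down, z forward; pixel columns grow to the right and rows downward; lengths in m; the calibration is good to about 2 mm. A picture is of the moment at which its call begins: read the wrist's pose just before it. camera_info takes no time and is no camera call.
- r.finish_job(): hands the job in; it is judged then, once.
Trained networks look in the newest picture that a camera, given by its name, has taken for a name from the list of things; names that differ only in an ending like _2 or _b are one class to them, and where a whole thing is asked for, a point or a joint stands for the part that bears it (a point fixed in the world has none). Each returns a list of dicts, best first, with "confidence" (0 to 1); they miss things now and then, are a little off and sometimes report something else, mostly with a low value. They report only what shows in the picture. A call takes as long as a camera call. They do not tell look-alikes from the thing itself.
- nets.spot_in(camera, query): "box" ([left, top, width, height] as shares, 0 to 1, of the picture: columns of its width, rows of its height, round what is visible of it).
- nets.place_of(camera, query): "position" ([column, row] as shares, 0 to 1, of the picture: columns of its width, rows of its height: a listed point, or the origin of a listed thing).
The state is a dict: "clock": time; "q": joint angles; "qd": joint speeds; "joint_torque": joint torques, N m; "tool_pos": TCP position; "eef_rot": TCP orientation; "contact_force": force on the tool from outside, world axes, zero at the start; "moment": the same for the moment, N m; "opening": opening from 0.0 (shut) to 1.0 (fully open); "finger_force": force on a finger pad.
Only numpy, scipy, OpenCV 4.12 (cv2) and the standard library are available. Lean on these libraries where they do the work, as an engineer would, in place of code of your own. Each camera call takes 0.05 s, during which the arm holds its last target. There are 200 camera calls.

### The job

Close the petri dish carrier: push its raised orange flap over with the fingertips until it lies down over the dish, then, keeping it pressed down, push it along by its black rib so that its free edge slides fully beneath the blue lip and stays tucked there when you let go. Do not grip or hook the flap from underneath, leave the dish in its nest, and leave the bottles and the vial standing where they are.

Things in the scene. Friction and masses are not known exactly. Their poses are not given: they have to be found in the camera images.
- carrier: grey petri dish carrier, fixed to the table: base 144 (x) x 92 (y) x 6 mm, a white ring (71 mm across, top 12 mm above the table) as nest for the dish, side rails up to 19 mm, hinge ears to 37 mm. Origin: centre of the underside. Its x axis points from the blue lip (at -x, nearer the robot) to the flap's hinge (at +x); z up. The flap folds over towards carrier -x
- flap (a joint): hinge angle of the orange flap (rad): 0 = lying flat over the dish, 1.57 = standing upright; 1.2 to 1.7 at the start, limits -0.03 and 1.95. A spring drives it open; holding it flat takes about 0.15 N m (2 to 3 N near the rib). Unless held or tucked it springs up to about 1.0. Between about 1.2 and 1.7 it stays where it is
- panel (a joint): how far the orange flap has slid out of its hinge leaf, away from the hinge, in its own plane (m): 0 = drawn in, 0.021 = fully out (hard stop), 0 to 0.003 at the start. It slides with about 3 N of friction and stays where it is left. Slide it out only once it lies flat: folded down when more than 9 mm out, it lands on top of the lip (the rib can be pushed back)
- flap_hinge (a point): middle of the hinge axis of the flap; the axis runs along carrier y, 56 mm on the +x side of the carrier's origin and 30 mm above the table
- tab_edge (a point): middle of the free edge of the orange flap, at half thickness. The flap is 4 mm thick, 68 mm wide along carrier y; edge 95 mm from the hinge axis when drawn in, 116 mm when fully out. Standing, it reaches about 130 mm above the table. Lying flat, its top is 32 mm above the table, up to 3 mm lower where it is pressed down
- rib_foot (a point): foot of the black rib, middle of its hinge side, on the face of the flap that is on top when it lies flat (standing, this face looks away from the robot); 64 mm from the hinge when drawn in. Rib 44 mm long along carrier y, 6 mm thick, 8 mm high. Between hinge and rib the face is free for a fingertip: pushing the rib to carrier -x slides the flap to the lip
- lip_edge (a point): lower edge of the blue lip, middle, on the side facing the hinge: 48 mm on the -x side of the carrier's origin, 36 mm above the table. Lip 70 mm long along carrier y, 4 mm thick, overhanging 16 mm. With the flap flat and drawn in its edge is 9 mm short of the lip; fully out, it is 12 mm beneath it and, let go, rises some 4 mm to rest against the lip's underside
- nest (a point): centre of the floor of the dish nest, 6 mm above the table
- petri_dish: clear petri dish with lid, 62 mm across, 13 mm high, loose in the nest beneath the flap; origin: centre of its underside
- bottle_buffer: white plastic bottle with a white cap, 44 mm across, 86 mm high, loose bystander; origin: centre of its underside
- bottle_wash: white plastic bottle with a blue cap, 38 mm across, 70 mm high, loose bystander; origin: centre of its underside
- vial_brown: brown vial with a black cap, 27 mm across, 60 mm high, loose bystander; origin: centre of its underside
- flap_underside: the underside of the orange flap, the face that lies over the dish when closed and looks towards the robot while the flap stands; not to be touched by the fingers. Origin: on the hinge axis when the flap is drawn in
Mind the look-alikes: they are no part of the job. There is more than one size of the petri_dish; the one meant has the size given above.

How it is judged:
By the outcome, as a careful person would: the job done as asked, in the order asked, and still so for the second after the job is handed in, with the robot touching nothing.
It also fails if it takes over 35 s, if anything falls off the work surface, if the arm or the gripper's body presses on something with over 40 N, if the wrist force passes 120 N, or if a joint passes its speed limit or range.

## Working session

There is one attempt and no reset: what is moved stays moved. The work goes in short steps, Python scripts to look and compute and a shell command to move; the robot and the scene stay as the last step left them, time stands still between calls to the robot, and variables do not carry over. Pictures are saved under pics/ and viewed, at most 10 in all, crops included, and the job is handed in when it is done.

```bash
mkdir -p pics; cat > h.py <<'E'
import numpy as np, cv2
from plant import r, eyes, nets
def cam(n):
    i=eyes.camera_info(n); K=np.array(i["K"])
    if "world_to_cam" in i: T=np.linalg.inv(np.array(i["world_to_cam"]))
    else:
        from scipy.spatial.transform import Rotation as R
        s=r.get_state(); W=np.eye(4); W[:3,:3]=R.from_quat(s["eef_rot"]).as_matrix(); W[:3,3]=s["tool_pos"]; T=W@np.array(i["T_tool_cam"])
    return K,T
def deproj(K,T,u,v,d): 
    return (T@np.array([(u-K[0,2])/K[0,0]*d,(v-K[1,2])/K[1,1]*d,d,1]))[:3]
def atz(K,T,u,v,z):
    a=T[:3,3]; b=deproj(K,T,u,v,1.)-a; return a+b*(z-a[2])/b[2]
E
python3 - <<'E'
from h import *
s=r.get_state(); print({k:np.round(v,3) for k,v in s.items()})
for n in ("scene","top"):
    K,T=cam(n); p,d=eyes.snapshot(n); cv2.imwrite(f"pics/{n}0.png",p); np.save(f"pics/{n}0.npy",d)
    print(n,T[:3,3].round(3))
    for q,z in (("lip_edge",.036),("flap_hinge",.03),("tab_edge",None),("rib_foot",None),("carrier",0),("petri_dish",.008),("bottle_buffer",0),("bottle_wash",0),("vial_brown",0)):
        for o in nets.place_of(n,q)[:2]:
            u,v=o["position"][0]*640,o["position"][1]*400
            dd=d[min(int(v),399),min(int(u),639)]
            print(q,round(o["confidence"],2),round(u),round(v),deproj(K,T,u,v,dd).round(3), atz(K,T,u,v,z).round(3) if z is not None else "")
E
```

```text
{'clock': np.float64(0.0), 'q': array([ 1.269,  0.69 , -0.194,  1.566,  0.157,  0.903, -0.215]), 'qd': array([ 0.002, -0.   , -0.001, -0.002, -0.002,  0.   ,  0.001]), 'joint_torque': array([-1.0000e-03, -5.2757e+01, -1.2670e+00, -1.5343e+01, -5.3000e-02,
        6.0000e-03,  0.0000e+00]), 'tool_pos': array([ 0.206, -0.589,  0.199]), 'eef_rot': array([ 0.986,  0.167, -0.   , -0.001]), 'contact_force': array([ 0.125, -0.118,  0.116]), 'moment': array([ 0.038, -0.035,  0.038]), 'finger_force': np.float64(0.0), 'opening': np.float64(0.997)}
scene [0.139 0.399 0.625]
lip_edge 0.92 373 216 [ 0.473 -0.17   0.003] [ 0.455 -0.14   0.036]
flap_hinge 0.64 333 201 [ 0.545 -0.106  0.051] [ 0.56  -0.125  0.03 ]
flap_hinge 0.28 242 252 [0.61  0.111 0.021] [0.603 0.116 0.03 ]
tab_edge 0.54 350 179 [ 0.537 -0.159  0.089] 
tab_edge 0.42 334 199 [ 0.546 -0.114  0.052] 
rib_foot 0.79 342 184 [ 0.534 -0.122  0.099] 
carrier 0.98 354 217 [ 0.497 -0.126  0.019] [ 0.508 -0.142  0.   ]
petri_dish 0.93 349 219 [ 0.503 -0.116  0.016] [ 0.508 -0.123  0.008]
petri_dish 0.51 378 194 [ 0.507 -0.24   0.008] [ 0.50
[... 383 characters left out ...]
hinge 0.74 340 193 [ 0.565 -0.121  0.033] [ 0.565 -0.121  0.03 ]
tab_edge 0.91 345 202 [ 0.535 -0.126  0.12 ] 
rib_foot 0.83 344 199 [ 0.544 -0.125  0.099] 
carrier 0.55 341 226 [ 0.496 -0.123  0.019] [ 0.497 -0.124  0.   ]
petri_dish 0.91 343 220 [ 0.508 -0.127  0.02 ] [ 0.509 -0.128  0.008]
petri_dish 0.53 400 220 [ 0.506 -0.25   0.007] [ 0.506 -0.25   0.008]
bottle_buffer 0.58 271 152 [0.644 0.017 0.08 ] [0.663 0.025 0.   ]
bottle_wash 0.84 267 193 [0.561 0.027 0.069] [0.571 0.035 0.   ]
bottle_wash 0.26 344 197 [ 0.546 -0.125  0.101] [ 0.558 -0.131  0.   ]
vial_brown 0.71 236 168 [0.62  0.093 0.046] [0.629 0.102 0.   ]
vial_brown 0.69 348 216 [ 0.516 -0.138  0.019] [ 0.517 -0.139  0.   ]
```

```bash
python3 - <<'E'
import cv2,numpy as np
from h import *
a=cv2.imread("pics/top0.png"); b=cv2.imread("pics/scene0.png")
cv2.imwrite("pics/c0.png",np.vstack([cv2.resize(a[130:280,200:450],(800,480))[::1],])) 
cv2.imwrite("pics/c1.png",cv2.resize(b[130:290,210:450],(800,533)))
# colour masks via depth
for n in ("top","scene"):
    K,T=cam(n); im=cv2.imread(f"pics/{n}0.png"); d=np.load(f"pics/{n}0.npy"); hsv=cv2.cvtColor(im,cv2.COLOR_BGR2HSV)
    for nm,lo,hi in (("orange",(5,120,80),(22,255,255)),("blue",(95,100,60),(130,255,255))):
        m=cv2.inRange(hsv,lo,hi); vs,us=np.nonzero(m*(d>0))
        P=np.array([deproj(K,T,u,v,d[v,u]) for u,v in zip(us,vs)])
        k=(abs(P[:,1]+.125)<.06)&(abs(P[:,0]-.51)<.1)&(P[:,2]>.02)
        Q=P[k]; print(n,nm,len(Q)); 
        if len(Q): print(np.percentile(Q,[1,10,50,90,99],axis=0).round(3))
        if len(Q)>20:
            if nm=="orange": print("lineplane x=a+by+cz",np.linalg.lstsq(np.c_[np.ones(len(Q)),Q[:,1],Q[:,2]],Q[:,0],rcond=None)[0].round(3))
            else: print(cv2.minAreaRect((Q[:,:2]*1000).astype(np.float32)))
E
```

```text
top orange 196
[[ 0.533 -0.16   0.054]
 [ 0.534 -0.156  0.077]
 [ 0.539 -0.126  0.115]
 [ 0.551 -0.1    0.123]
 [ 0.557 -0.096  0.125]]
lineplane x=a+by+cz [ 0.575 -0.012 -0.337]
top blue 354
[[ 0.437 -0.163  0.035]
 [ 0.439 -0.157  0.037]
 [ 0.448 -0.13   0.039]
 [ 0.457 -0.104  0.041]
 [ 0.459 -0.097  0.042]]
((447.79296875, -130.13961791992188), (21.30447769165039, 68.81932067871094), 0.9186549186706543)
scene orange 288
[[ 0.529 -0.158  0.057]
 [ 0.53  -0.149  0.064]
 [ 0.537 -0.121  0.095]
 [ 0.546 -0.098  0.121]
 [ 0.55  -0.096  0.123]]
lineplane x=a+by+cz [ 0.566  0.011 -0.289]
scene blue 221
[[ 0.433 -0.165  0.036]
 [ 0.435 -0.157  0.037]
 [ 0.443 -0.128  0.039]
 [ 0.452 -0.102  0.04 ]
 [ 0.454 -0.096  0.041]]
((444.30706787109375, -131.15533447265625), (21.746131896972656, 70.67866516113281), 0.7513538002967834)
```

View pics/c0.png

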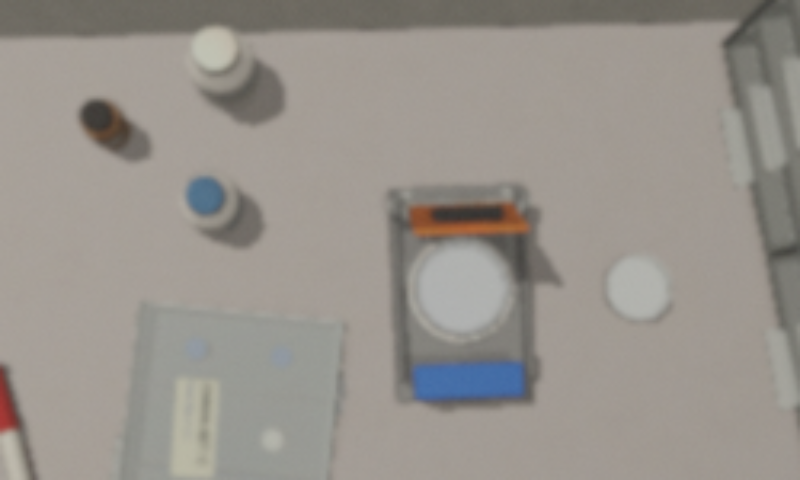

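View pics/c1.png

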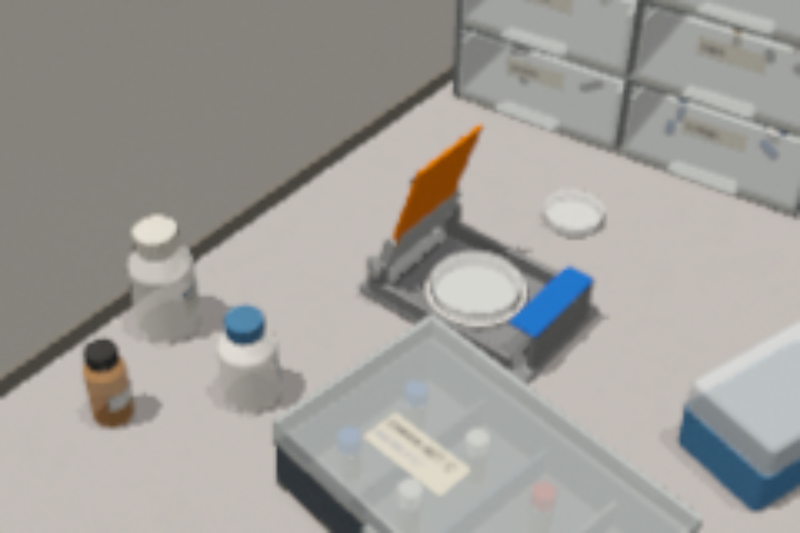

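The top crop shows the orange flap standing at (467,218), the blue lip at (468,380) and the dish at (462,288). The decoy dish is at (638,288), drawers stand on the right, and the wall is at row 35. The flap leans towards the lip, and the carrier is almost aligned with the world axes. Next I'll check tall obstacles and the carrier yaw.

```bash
python3 - <<'E'
from h import *
K,T=cam("top"); d=np.load("pics/top0.npy"); vs,us=np.nonzero(d>0)
z=d[vs,us]; P=(T@np.c_[(us-K[0,2])/K[0,0]*z,(vs-K[1,2])/K[1,1]*z,z,np.ones(len(z))].T)[:3].T
Q=P[P[:,2]>.09]; 
g=np.full((16,26),0.)
for p in Q:
    i,j=int(p[0]//.05),int((p[1]+.75)//.05)
    if 0<=i<16 and 0<=j<26: g[i,j]=max(g[i,j],p[2])
print("cols y from -.75 step .05; rows x");
for i in range(15,-1,-1): print(round(i*.05,2),(g[i]*100).astype(int))
# carrier yaw via rails/base: points z in .004-.03 near carrier
Q=P[(P[:,2]>.028)&(P[:,2]<.045)&(abs(P[:,1]+.128)<.06)&(abs(P[:,0]-.505)<.09)]
for lo,hi in ((.42,.47),(.54,.59)):
    k=Q[(Q[:,0]>lo)&(Q[:,0]<hi)]; print(lo,np.percentile(k,[1,50,99],axis=0).round(3).tolist())
Q=P[(P[:,2]>.004)&(P[:,2]<.045)&(abs(P[:,1]+.128)<.065)&(abs(P[:,0]-.505)<.1)]
print(cv2.minAreaRect((Q[:,:2]*1000).astype(np.float32)))
E
```

```text
cols y from -.75 step .05; rows x
0.75 [0 0 0 0 0 0 0 0 0 0 0 0 0 0 0 0 0 0 0 0 0 0 0 0 0 0]
0.7 [ 0  0  0  0 21 21  0  0  0  0  0  0  0  0  0  0  0  0  0  0  0  0  0  0
  0  0]
0.65 [ 0  0  0  0 21 21 21 21 21  0  0  0  0  0  0  0  0  0  0  0  0  0  0  0
  0  0]
0.6 [ 0  0  0  0 21 21 21 21 21  0  0  0  0  0  0  0  0  0  0  0  0  0  0  0
  0  0]
0.55 [ 0  0  0  0 21 21 21 21 21  0  0  0 10  0  0  0  0  0  0  0  0  0  0  0
  0  0]
0.5 [ 0  0  0  0 21 21 21 21 21  0  0 12 12 12  0  0  0  0  0  0  0  0  0  0
  0  0]
0.45 [ 0  0  0  0 21 21 21 21 21  0  0  0  0  0  0  0  0  0  0  0  0  0  0  0
  0  0]
0.4 [ 0  0  0 21 21 21 21 21 21  0  0  0  0  0  0  0  0  0  0  0  0  0  0  0
  0  0]
0.35 [ 0  0  0  0 21 21 21 21  0  0  0  0  0  0  0  0  0  0  0  0  0  0  0  0
  0  0]
0.3 [0 0 0 0 0 0 0 0 0 0 0 0 0 0 0 0 0 0 0 0 0 0 0 0 0 0]
0.25 [0 0 0 0 0 0 0 0 0 0 0 0 0 0 0 0 0 0 0 0 0 0 0 0 0 0]
0.2 [ 0  0  0  0  0 17 17  0  0  0  0  0  0  0  0  0  0  0  0  0  0  0  0  0
  0  0]
0.15 [ 0  0  0  0  0 17 17  0  0  0  0  0  0  0  0  0  0  0  0  0  0  0  0  0
  0  0]
0.1 [0 0 0 0 0 0 0 0 0 0 0 0 0 0 0 0 0 0 0 0 0 0 0 0 0 0]
0.05 [0 0 0 0 0 0 0 0 0 0 0 0 0 0 0 0 0 0 0 0 0 0 0 0 0 0]
0.0 [0 0 0 0 0 0 0 0 0 0 0 0 0 0 0 0 0 0 0 0 0 0 0 0 0 0]
0.42 [[0.437, -0.163, 0.035], [0.448, -0.129, 0.039], [0.459, -0.096, 0.042]]
0.54 [[0.556, -0.174, 0.029], [0.564, -0.122, 0.035], [0.571, -0.082, 0.044]]
((496.0831298828125, -124.96658325195312), (163.6199493408203, 99.58810424804688), 0.3289412260055542)
```

```bash
python3 -m pendant '[{"claw":0,"dz":50},{"claw":0,"dz":100},{"claw":0,"dx":10,"dy":40,"dz":120},{"claw":0,"dx":25,"dy":80,"dz":120,"twist":-0.1},{"claw":0,"dx":40,"dy":120,"dz":120,"twist":-0.2},{"claw":0,"dx":60,"dy":160,"dz":120,"twist":-0.3},{"claw":0,"dx":80,"dy":200,"dz":120,"twist":-0.3},{"claw":0,"dx":105,"dy":240,"dz":120,"twist":-0.3}]' 10
python3 -m pendant '[{"claw":0,"dx":25,"dy":40},{"claw":0,"dx":50,"dy":80},{"claw":0,"dx":80,"dy":115},{"claw":0,"dx":110,"dy":150},{"claw":0,"dx":140,"dy":180},{"claw":0,"dx":170,"dy":205},{"claw":0,"dx":205,"dy":225},{"claw":0,"dx":240,"dy":225}]'
```

```text
validation failed for argument at $[0]...
validation failed for argument at $[0]...
```

```bash
python3 -m pendant '[{"claw":0,"dx":0,"dy":0,"dz":50,"twist":0},{"claw":0,"dx":0,"dy":0,"dz":100,"twist":0},{"claw":0,"dx":10,"dy":40,"dz":120,"twist":0},{"claw":0,"dx":25,"dy":80,"dz":120,"twist":-0.1},{"claw":0,"dx":40,"dy":120,"dz":120,"twist":-0.2},{"claw":0,"dx":60,"dy":160,"dz":120,"twist":-0.3},{"claw":0,"dx":80,"dy":200,"dz":120,"twist":-0.3},{"claw":0,"dx":105,"dy":240,"dz":120,"twist":-0.3}]' 10
```

```text
clock: 1.8
tool_pos: [0.3109, -0.3487, 0.3199]
eef_rot: [1.0, 0.017, -0.0, 0.0]
contact_force: [1.5, -1.3, -0.4]
opening: 0.302
finger_force: 0.0
```

Tracking is good. Next I go above and behind the flap.

```bash
python3 -m pendant '[{"claw":0,"dx":25,"dy":40,"dz":0,"twist":0},{"claw":0,"dx":55,"dy":80,"dz":0,"twist":0},{"claw":0,"dx":85,"dy":115,"dz":0,"twist":0},{"claw":0,"dx":115,"dy":150,"dz":0,"twist":0},{"claw":0,"dx":150,"dy":180,"dz":0,"twist":0},{"claw":0,"dx":185,"dy":205,"dz":0,"twist":0},{"claw":0,"dx":225,"dy":223,"dz":0,"twist":0},{"claw":0,"dx":260,"dy":223,"dz":0,"twist":0}]'
python3 -m pendant '[{"claw":0,"dx":14,"dy":0,"dz":-40,"twist":0},{"claw":0,"dx":14,"dy":0,"dz":-80,"twist":0},{"claw":0,"dx":14,"dy":0,"dz":-120,"twist":0},{"claw":0,"dx":14,"dy":0,"dz":-120,"twist":0}]'
python3 - <<'E'
from h import *
K,T=cam("wrist"); p,d=eyes.snapshot("wrist"); cv2.imwrite("pics/w1.png",p)
for q in ("rib_foot","tab_edge","flap_hinge","lip_edge"):
    for o in nets.place_of("wrist",q)[:1]:
        u,v=o["position"][0]*640,o["position"][1]*400
        print(q,round(o["confidence"],2),round(u),round(v),deproj(K,T,u,v,d[min(int(v),399),min(int(u),639)]).round(3))
print(r.get_state()["contact_force"],r.get_state()["opening"])
E
```

```text
clock: 2.6
tool_pos: [0.5731, -0.1226, 0.32]
eef_rot: [1.0, 0.021, 0.001, -0.001]
contact_force: [0.4, -0.3, -0.7]
opening: 0.009
finger_force: 0.0
clock: 3.0
tool_pos: [0.5807, -0.1266, 0.1947]
eef_rot: [1.0, 0.018, -0.006, -0.001]
contact_force: [-0.9, -0.4, 0.1]
opening: 0.008
finger_force: 0.0
rib_foot 0.8 332 218 [ 0.549 -0.134  0.101]
tab_edge 0.96 327 246 [ 0.589 -0.128  0.242]
flap_hinge 0.98 327 185 [ 0.564 -0.129  0.033]
[ 0.26369498  0.34808709 -0.78530695] 0.0029854936631045323
```

View pics/w1.png

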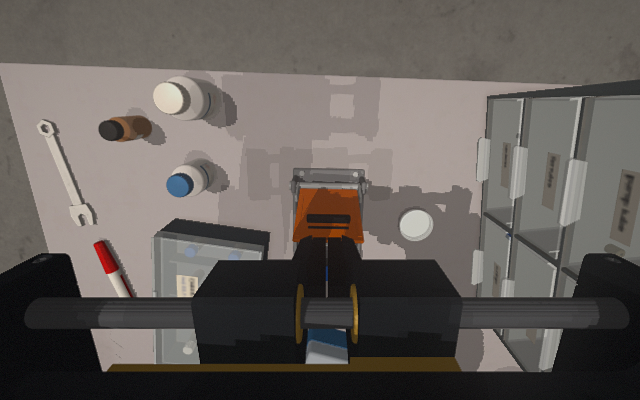

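The wrist view shows the rib at (328,218) on the flap face, the hinge at (327,185), and the closed fingers behind the flap at (327,260). The measured hinge point is (0.564, -0.129, 0.033), which fits. I descend behind the flap, then start pushing.

```bash
python3 -m pendant '[{"claw":0,"dx":0,"dy":-2,"dz":-40,"twist":0},{"claw":0,"dx":0,"dy":-2,"dz":-80,"twist":0},{"claw":0,"dx":0,"dy":-2,"dz":-116,"twist":0},{"claw":0,"dx":0,"dy":-2,"dz":-116,"twist":0}]'
python3 -m pendant '[{"claw":0,"dx":-10,"dy":0,"dz":0,"twist":0},{"claw":0,"dx":-18,"dy":0,"dz":0,"twist":0},{"claw":0,"dx":-26,"dy":0,"dz":-1,"twist":0},{"claw":0,"dx":-33,"dy":0,"dz":-3,"twist":0},{"claw":0,"dx":-40,"dy":0,"dz":-6,"twist":0}]'
```

```text
clock: 3.65
tool_pos: [0.5826, -0.1289, 0.0813]
eef_rot: [1.0, 0.018, -0.003, -0.0]
contact_force: [-0.8, -0.8, -0.9]
opening: 0.004
finger_force: 0.0
clock: 4.15
tool_pos: [0.5452, -0.1293, 0.0785]
eef_rot: [1.0, 0.018, 0.001, 0.0]
contact_force: [0.8, -1.4, -0.1]
opening: 0.004
finger_force: 0.3
```

```bash
python3 -m pendant '[{"claw":0,"dx":-5,"dy":0,"dz":-3,"twist":0},{"claw":0,"dx":-9,"dy":0,"dz":-7,"twist":0},{"claw":0,"dx":-13,"dy":0,"dz":-11,"twist":0},{"claw":0,"dx":-16,"dy":0,"dz":-15,"twist":0},{"claw":0,"dx":-19,"dy":0,"dz":-20,"twist":0},{"claw":0,"dx":-22,"dy":0,"dz":-25,"twist":0}]'
python3 - <<'E'
from h import *
p,d=eyes.snapshot("scene"); cv2.imwrite("pics/s2.png",cv2.resize(p[130:290,210:450],(800,533)))
print(r.get_state()["contact_force"])
E
```

```text
clock: 4.75
tool_pos: [0.5227, -0.1291, 0.0522]
eef_rot: [1.0, 0.018, -0.0, 0.0]
contact_force: [-1.1, 0.2, 2.4]
opening: 0.007
finger_force: 1.6
[ 0.10016291 -0.12950718  0.62307854]
```

View pics/s2.png

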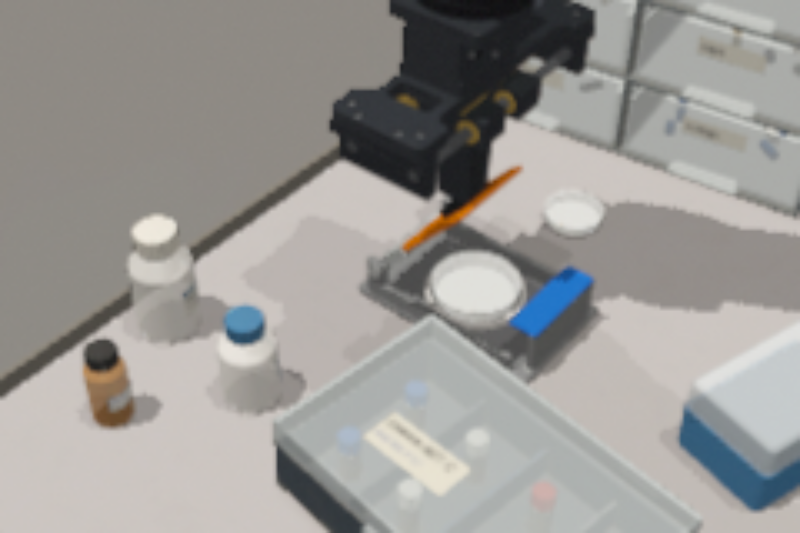

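The flap is folding with the fingertip on its upper face at about (460,212), and nothing else has moved. I continue down to flat.

```bash
python3 -m pendant '[{"claw":0,"dx":-2,"dy":0,"dz":-5,"twist":0},{"claw":0,"dx":-3,"dy":0,"dz":-10,"twist":0},{"claw":0,"dx":-4,"dy":0,"dz":-15,"twist":0},{"claw":0,"dx":-5,"dy":0,"dz":-20,"twist":0},{"claw":0,"dx":-5,"dy":0,"dz":-23,"twist":0},{"claw":0,"dx":-5,"dy":0,"dz":-23,"twist":0}]'
python3 - <<'E'
from h import *
p,d=eyes.snapshot("top"); cv2.imwrite("pics/t3.png",cv2.resize(p[180:260,290:400],(800,582)))
K,T=cam("top")
for q in ("tab_edge","rib_foot"):
    for o in nets.place_of("top",q)[:1]: print(q,o["confidence"],atz(K,T,o["position"][0]*640,o["position"][1]*400,.031).round(3))
print(r.get_state()["contact_force"],r.get_state()["tool_pos"])
E
```

```text
clock: 5.4
tool_pos: [0.5184, -0.129, 0.0293]
eef_rot: [1.0, 0.018, 0.0, -0.0]
contact_force: [-1.4, -0.2, 1.1]
opening: 0.003
finger_force: 0.3
rib_foot 0.4 [0.619 0.102 0.031]
[ 0.14864743 -0.70417398  0.00711931] [ 0.51867361 -0.12901035  0.02968184]
```

View pics/t3.png

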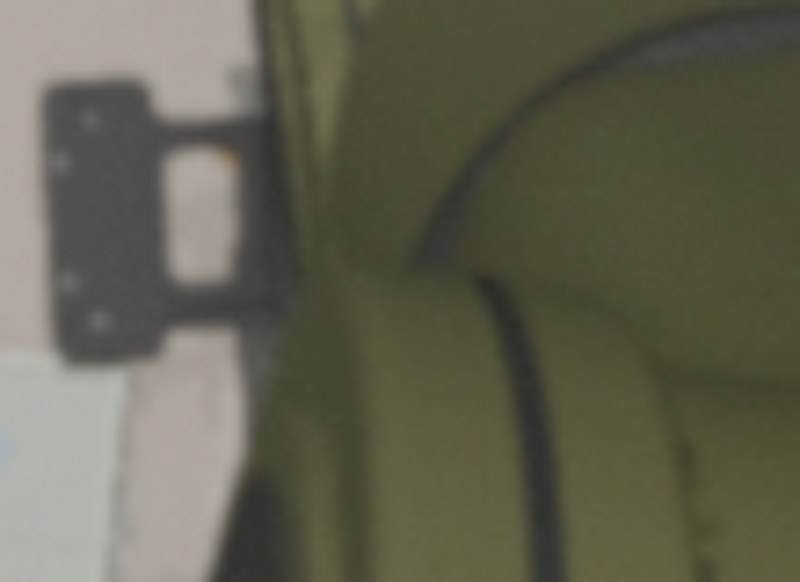

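The arm hides the carrier in the top view, so I use the scene camera.

```bash
python3 - <<'E'
from h import *
p,d=eyes.snapshot("scene"); cv2.imwrite("pics/s4.png",cv2.resize(p[150:250,290:430],(800,571),interpolation=cv2.INTER_CUBIC))
K,T=cam("scene")
m=cv2.inRange(cv2.cvtColor(p,cv2.COLOR_BGR2HSV),(5,120,80),(22,255,255)); vs,us=np.nonzero(m*(d>0))
P=np.array([deproj(K,T,u,v,d[v,u]) for u,v in zip(us,vs)]); P=P[(abs(P[:,1]+.128)<.05)&(abs(P[:,0]-.5)<.1)]
print(len(P),np.percentile(P,[2,50,98],axis=0).round(3).tolist())
for q in ("tab_edge","rib_foot","lip_edge"):
    for o in nets.place_of("scene",q)[:1]: u,v=o["position"][0]*640,o["position"][1]*400;print(q,round(o["confidence"],2),round(u),round(v),atz(K,T,u,v,.031).round(3))
print(np.mean([r.get_state()["contact_force"] for _ in range(5)],axis=0))
E
```

```text
412 [[0.475, -0.161, 0.034], [0.499, -0.119, 0.064], [0.552, -0.089, 0.158]]
rib_foot 0.57 355 202 [ 0.517 -0.155  0.031]
lip_edge 0.6 349 220 [ 0.492 -0.099  0.031]
[0.63872018 0.1710746  1.04894045]
```

View pics/s4.png

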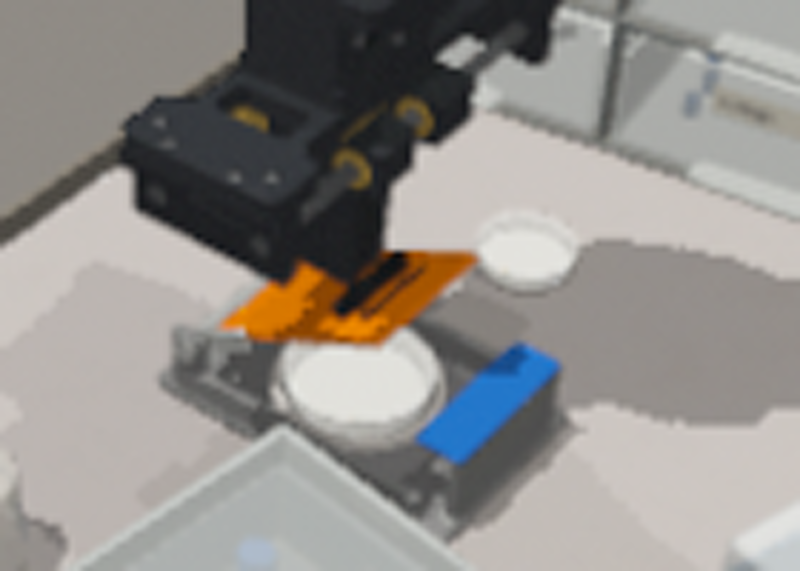

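```bash
python3 - <<'E'
from h import *
p,d=eyes.snapshot("scene"); K,T=cam("scene")
s=r.get_state(); print(s["tool_pos"],s["clock"])
Ti=np.linalg.inv(T)
def pr(X):
    c=Ti@np.r_[X,1]; return (K@c[:3]/c[2])[:2].round(1),round(c[2],3)
def crop(X): return ((pr(X)[0]-[290,150])*5.714).round()
hx=.564
for n,X in (("tcp",s["tool_pos"]),("nearcornerflat",[hx-.095,-.095,.03]),("farcornerflat",[hx-.095,-.163,.03]),("hinge near",[hx,-.095,.03]),("lip near",[.457,-.094,.038]),("lip far",[.457,-.164,.038])): print(n,crop(np.array(X)))
m=cv2.inRange(cv2.cvtColor(p,cv2.COLOR_BGR2HSV),(5,120,80),(22,255,255)); vs,us=np.nonzero(m*(d>0))
P=np.array([deproj(K,T,u,v,d[v,u]) for u,v in zip(us,vs)]); k=(abs(P[:,1]+.128)<.045)&(abs(P[:,0]-.51)<.08)&(P[:,2]<.1)
P=P[k]; A=np.c_[np.ones(len(P)),P[:,0],P[:,1]]; w=np.ones(len(P),bool)
for _ in range(5):
    c=np.linalg.lstsq(A[w],P[w,2],rcond=None)[0]; w=abs(A@c-P[:,2])<.006
print("z=a+bx+cy",c.round(3),w.sum(),"angle",np.arctan(-c[1]), np.percentile(P[w],[2,98],axis=0).round(3).tolist())
E
```

```text
[ 0.51850209 -0.12904543  0.02976472] 5.8
tcp [330. 333.]
nearcornerflat [378. 435.]
farcornerflat [479. 343.]
hinge near [189. 327.]
lip near [403. 436.]
lip far [508. 340.]
z=a+bx+cy [ 0.318 -0.516 -0.008] 361 angle 0.47634360318437236 [[0.475, -0.16, 0.033], [0.553, -0.097, 0.074]]
```

Scene depth says the flap is still at about 0.48 rad although the TCP is at z = 0.030, which doesn't add up. I look through the wrist camera and overlay the expected fingertip in the scene view.

```bash
python3 - <<'E'
from h import *
w,dw=eyes.snapshot("wrist"); p,d=eyes.snapshot("scene"); K,T=cam("scene"); Ti=np.linalg.inv(T); t=r.get_state()["tool_pos"]
c=cv2.resize(p[150:250,290:430],(800,571),interpolation=cv2.INTER_CUBIC)[150:420,100:600]
def pr(X):
    q=Ti@np.r_[X,1]; q=K@q[:3]/q[2]; return tuple(int(v) for v in (np.array([q[0]-290,q[1]-150])*5.714-[100,150]))
for z,col in ((0,(0,0,255)),(.02,(0,255,0)),(.04,(255,0,255)),(.064,(255,255,0))):
    pts=[pr(t+np.array([a*.009,b*.0175,z])) for a,b in((-1,-1),(-1,1),(1,1),(1,-1))]
    cv2.polylines(c,[np.array(pts)],True,col,1)
cv2.imwrite("pics/m5.png",np.hstack([cv2.resize(c,(480,300)),w[100:400,170:490]]))
E
```

```text
(no output)
```

View pics/m5.png

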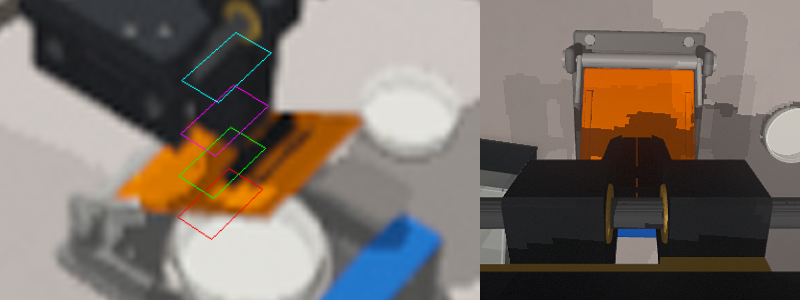

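```bash
python3 - <<'E'
from h import *
K,T=cam("wrist"); w,d=eyes.snapshot("wrist"); s=r.get_state(); print(s["tool_pos"],s["contact_force"],s["clock"])
for nm,(u,v) in dict(tableL=(400,150),tableR=(580,150),barL=(285+170-60,143)).items(): print(nm,deproj(K,T,u,v,d[v,u]).round(3))
m=cv2.inRange(cv2.cvtColor(w,cv2.COLOR_BGR2HSV),(5,120,50),(22,255,255)); m[:150]=0; m[270:]=0; vs,us=np.nonzero(m*(d>0))
P=np.array([deproj(K,T,u,v,d[v,u]) for u,v in zip(us,vs)])
k=(abs(P[:,1]+.128)<.04)&(abs(P[:,0]-.51)<.08);P=P[k];A=np.c_[np.ones(len(P)),P[:,0],P[:,1]]; w_=np.ones(len(P),bool)
for _ in range(5):
    c=np.linalg.lstsq(A[w_],P[w_,2],rcond=None)[0]; w_=abs(A@c-P[:,2])<.006
print(c.round(3),w_.sum(),"angle",np.arctan(-c[1]),np.percentile(P[w_],[2,98],axis=0).round(3).tolist())
for q in ("flap_hinge",):
    for o in nets.place_of("wrist",q)[:1]:
        u,v=o["position"][0]*640,o["position"][1]*400; print(q,o["confidence"],deproj(K,T,u,v,d[int(v),int(u)]).round(3))
p,ds=eyes.snapshot("scene"); K,T=cam("scene"); Ti=np.linalg.inv(T)
# lowest dark finger pixels near flap in scene
hsv=cv2.cvtColor(p,cv2.COLOR_BGR2HSV); vs,us=np.nonzero((hsv[...,2]<70)&(ds>0)); P=np.array([deproj(K,T,u,v,ds[v,u]) for u,v in zip(us,vs)])
P=P[(abs(P[:,1]+.129)<.025)&(abs(P[:,0]-.518)<.03)&(P[:,2]>.02)&(P[:,2]<.12)]
print(P[np.argsort(P[:,2])][::8].round(3))
E
```

```text
[ 0.51840927 -0.12907259  0.02975859] [ 0.88416884 -0.6695573   1.00162042] 5.95
tableL [ 0.57  -0.173  0.033]
tableR [ 0.57  -0.312 -0.003]
barL [ 0.57  -0.177  0.   ]
[ 0.322 -0.519 -0.007] 8854 angle 0.47862284809643313 [[0.51, -0.163, 0.034], [0.556, -0.098, 0.058]]
flap_hinge 0.96 [ 0.562 -0.128  0.035]
[[ 0.516 -0.144  0.052]
 [ 0.499 -0.143  0.066]
 [ 0.501 -0.122  0.067]
 [ 0.501 -0.112  0.068]
 [ 0.503 -0.136  0.068]
 [ 0.501 -0.137  0.069]
 [ 0.506 -0.126  0.07 ]
 [ 0.507 -0.134  0.074]
 [ 0.507 -0.134  0.076]
 [ 0.519 -0.117  0.078]
 [ 0.505 -0.121  0.08 ]
 [ 0.504 -0.115  0.082]
 [ 0.507 -0.136  0.083]
 [ 0.508 -0.113  0.086]
 [ 0.513 -0.116  0.087]
 [ 0.507 -0.133  0.089]
 [ 0.51  -0.115  0.09 ]
 [ 0.507 -0.14   0.093]
 [ 0.507 -0.115  0.094]
 [ 0.507 -0.139  0.096]
 [ 0.507 -0.132  0.097]
 [ 0.504 -0.118  0.099]
 [ 0.507 -0.131  0.101]
 [ 0.504 -0.121  0.103]
 [ 0.514 -0.112  0.106]
 [ 0.507 -0.127  0.109]
 [ 0.504 -0.113  0.114]]
```

```bash
python3 - <<'E'
from h import *
i=eyes.camera_info("wrist"); K=np.array(i["K"]); T=np.array(i["T_tool_cam"]); print(T.round(3).tolist())
w,d=eyes.snapshot("wrist")
for u in (318,327,336):
    for v in range(225,300,6):
        print(u,v,w[v,u],deproj(K,T,u,v,d[v,u]).round(3)) if d[v,u]>0 else print(u,v,"-")
cv2.imwrite("pics/w6.png",cv2.resize(w[200:330,230:430],(800,520),interpolation=cv2.INTER_CUBIC))
E
```

```text
[[0.0, -0.956, -0.293, 0.075], [1.0, -0.0, 0.0, 0.001], [-0.0, -0.293, 0.956, -0.184], [0.0, 0.0, 0.0, 1.0]]
318 225 [  7  51 114] [ 0.008 -0.004 -0.021]
318 231 [  4  52 115] [ 0.004 -0.004 -0.02 ]
318 237 [17 35 64] [ 0.008 -0.003 -0.037]
318 243 [18 24 40] [ 0.008 -0.003 -0.045]
318 249 [15 19 35] [ 0.008 -0.003 -0.052]
318 255 [20 22 36] [ 0.008 -0.003 -0.058]
318 261 [13 16 31] [ 0.009 -0.003 -0.065]
318 267 [14 18 27] [ 0.008 -0.002 -0.069]
318 273 [14 16 25] [ 0.009 -0.002 -0.075]
318 279 [19 20 27] [ 0.009 -0.002 -0.079]
318 285 [19 20 25] [ 0.008 -0.002 -0.082]
318 291 [19 20 23] [ 0.005 -0.002 -0.082]
318 297 [28 30 32] [ 0.025 -0.001 -0.114]
327 225 [  6  52 116] [ 0.008  0.002 -0.02 ]
327 231 [  2  51 115] [ 0.004  0.002 -0.021]
327 237 [ 8 42 93] [ 0.001  0.002 -0.022]
327 243 [10 32 69] [ 0.008  0.001 -0.046]
327 249 [ 8 31 69] [ 0.008  0.001 -0.052]
327 255 [14 34 68] [ 0.007  0.001 -0.057]
327 261 [15 34 67] [ 0.005  0.001 -0.058]
327 267 [15 18 27] [ 0.001  0.001 -0.057]
327 273 [16 16 26] [-0.002  0.001 -0.057]
327 279 [ 8 37 75] [-0.005  0.001 -0.057]
327 285 [11 37 75] [-0.008  0.001 -0.058]
327 291 [24 22 25] [-0.025  0.002 -0.039]
327 297 [30 30 40] [ 0.026  0.001 -0.116]
336 225 [  3  51 115] [ 0.007  0.007 -0.019]
336 231 -
336 237 [15 33 64] [ 0.008  0.006 -0.038]
336 243 [14 23 39] [ 0.008  0.006 -0.045]
336 249 [17 21 36] [ 0.008  0.006 -0.052]
336 255 [16 20 35] [ 0.008  0.006 -0.058]
336 261 [17 22 31] [ 0.007  0.006 -0.062]
336 267 [16 17 29] [ 0.009  0.005 -0.07 ]
336 273 [20 21 30] [ 0.008  0.005 -0.074]
336 279 [16 13 23] [ 0.008  0.005 -0.078]
336 285 [15 16 24] [ 0.008  0.005 -0.083]
336 291 [19 20 26] [ 0.006  0.005 -0.084]
336 297 [31 29 33] [ 0.025  0.004 -0.114]
```

View pics/w6.png

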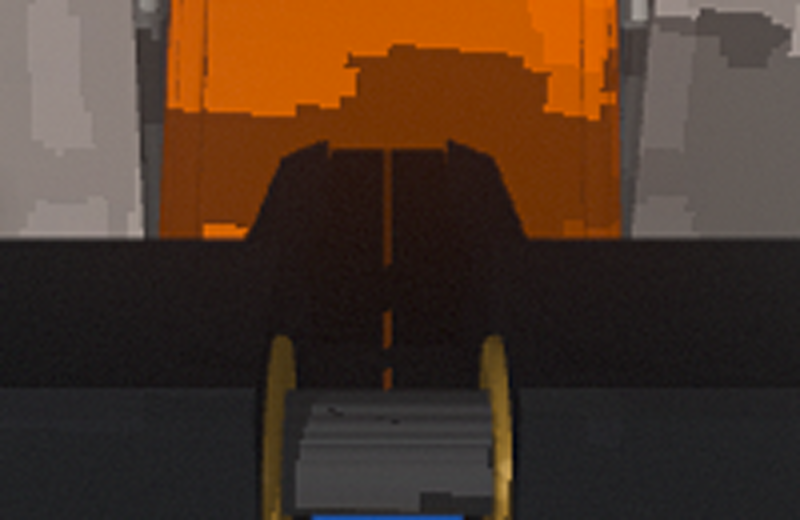

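The wrist view shows the closed fingers ending at about row 237, roughly 25 mm short of the nominal TCP. The fingertip rests on the flap face and holds it at 0.48 rad. So the effective tip is about 27 mm above the reported TCP, and I carry on down with that offset, watching force and angle.

```bash
cat > ang.py <<'E'
from h import *
def fit():
    for n in ("wrist","scene"):
        K,T=cam(n); w,d=eyes.snapshot(n); m=cv2.inRange(cv2.cvtColor(w,cv2.COLOR_BGR2HSV),(5,120,50),(22,255,255))
        vs,us=np.nonzero(m*(d>0)); P=np.array([deproj(K,T,u,v,d[v,u]) for u,v in zip(us,vs)])
        k=(abs(P[:,1]+.128)<.036)&(P[:,0]>.43)&(P[:,0]<.565)&(P[:,2]<.1)&(P[:,2]>.015);P=P[k];A=np.c_[np.ones(len(P)),P[:,0],P[:,1]]; g=np.ones(len(P),bool)
        for t in (.02,.01,.006,.005,.005):
            c=np.linalg.lstsq(A[g],P[g,2],rcond=None)[0]; g=abs(A@c-P[:,2])<t
        print(n,"angle",np.arctan(-c[1]).round(3),g.sum(),np.percentile(P[g],[1,99],axis=0).round(3).tolist())
    s=r.get_state(); print(s["tool_pos"].round(4) if hasattr(s["tool_pos"],"round") else s["tool_pos"],s["contact_force"],s["clock"])
if __name__=="__main__": fit()
E
python3 -m pendant '[{"claw":0,"dx":0,"dy":0,"dz":-5,"twist":0},{"claw":0,"dx":0,"dy":0,"dz":-10,"twist":0},{"claw":0,"dx":0,"dy":0,"dz":-15,"twist":0},{"claw":0,"dx":0,"dy":0,"dz":-18,"twist":0},{"claw":0,"dx":0,"dy":0,"dz":-18,"twist":0}]'
python3 ang.py
```

```text
clock: 6.6
tool_pos: [0.5168, -0.1291, 0.0109]
eef_rot: [1.0, 0.018, -0.001, -0.0]
contact_force: [0.0, -0.5, 1.5]
opening: 0.007
finger_force: 0.4
wrist angle 0.315 9298 [[0.474, -0.163, 0.032], [0.556, -0.098, 0.06]]
scene angle 0.317 356 [[0.469, -0.161, 0.032], [0.552, -0.097, 0.061]]
[ 0.5176 -0.1291  0.0114] [ 0.12890647 -0.42990377  1.40263503] 6.7
```

```bash
python3 - <<'E'
from h import *
t=r.get_state()["tool_pos"]
for n in ("scene","wrist"):
    K,T=cam(n); p,d=eyes.snapshot(n); vs,us=np.nonzero((d>0)&(p.max(2)<75)); P=np.array([deproj(K,T,u,v,d[v,u]) for u,v in zip(us,vs)])-t
    print(n)
    for z in np.arange(0,.10,.008):
        Q=P[(P[:,2]>=z)&(P[:,2]<z+.008)&(abs(P[:,1])<.045)&(abs(P[:,0])<.05)]
        if len(Q)>3: print(round(z,3),len(Q),"x",np.percentile(Q[:,0],[3,50,97]).round(3),"y",np.percentile(Q[:,1],[3,97]).round(3))
# w1: dark start row per column, and rows predicted for tips
w=cv2.imread("pics/w1.png"); i=eyes.camera_info("wrist"); K=np.array(i["K"]);Ti=np.linalg.inv(np.array(i["T_tool_cam"]))
for x in (-.009,.009):
    for z in (0,-.02,-.03,-.04):
        c=Ti@[x,.006,z,1]; print("x",x,"z",z,(K@c[:3]/c[2])[:2].round())
print([ (v,int(w[v,334].max())) for v in range(205,262,4)])
p,d=eyes.snapshot("scene"); cv2.imwrite("pics/mm.png",np.vstack([cv2.resize(w[195:295,260:400],(560,300)),cv2.resize(p[150:250,290:430],(560,300))]))
E
```

```text
scene
0.04 56 x [-0.023 -0.017  0.003] y [-0.018  0.02 ]
0.048 50 x [-0.022 -0.012  0.004] y [-0.013  0.017]
0.056 34 x [-0.014 -0.011  0.004] y [-0.01   0.016]
0.064 31 x [-0.014 -0.012 -0.   ] y [-0.01   0.016]
0.072 19 x [-0.015 -0.012 -0.005] y [-0.001  0.016]
0.08 10 x [-0.014 -0.014 -0.012] y [0.007 0.017]
wrist
0.0 560 x [-0.022 -0.001  0.048] y [-0.045  0.042]
0.008 62 x [-0.015  0.047  0.05 ] y [-0.044  0.041]
0.016 161 x [0.026 0.042 0.05 ] y [-0.041  0.038]
0.024 49 x [0.017 0.022 0.045] y [-0.037  0.038]
0.032 59 x [-0.004  0.009  0.01 ] y [-0.016  0.009]
0.04 326 x [0.008 0.009 0.011] y [-0.013  0.012]
0.048 454 x [0.004 0.009 0.011] y [-0.014  0.013]
0.056 670 x [-0.004  0.009  0.011] y [-0.015  0.013]
0.064 468 x [0.008 0.009 0.011] y [-0.013  0.011]
0.072 489 x [0.008 0.009 0.011] y [-0.011  0.009]
0.08 714 x [0.004 0.008 0.01 ] y [-0.01   0.008]
0.088 89 x [-0.01  -0.005  0.011] y [-0.009  0.007]
0.096 140 x [-0.011 -0.004  0.003] y [-0.009  0.007]
x -0.009 z 0 [334. 237.]
x -0.009 z -0.02 [334. 251.]
x -0.009 z -0.03 [335. 259.]
x -0.009 z -0.04 [335. 268.]
x 0.009 z 0 [334. 212.]
x 0.009 z -0.02 [335. 223.]
x 0.009 z -0.03 [335. 230.]
x 0.009 z -0.04 [336. 237.]
[(205, 105), (209, 103), (213, 107), (217, 39), (221, 35), (225, 149), (229, 145), (233, 144), (237, 72), (241, 28), (245, 30), (249, 30), (253, 29), (257, 24), (261, 29)]
```

View pics/mm.png

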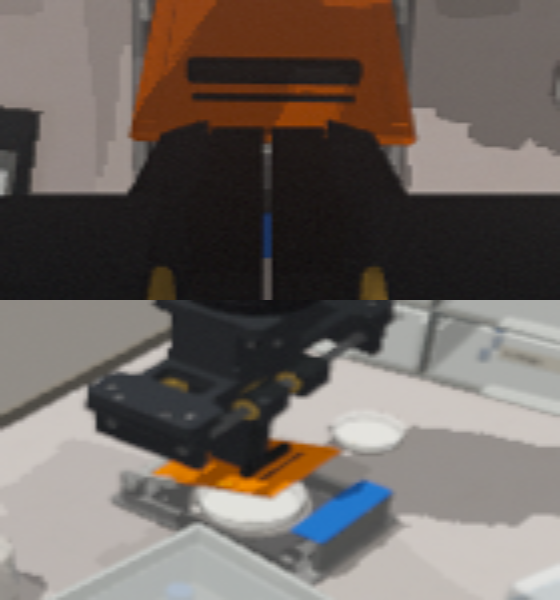

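Free-air wrist view (upper half): the finger's rear face ends at row 237, which is 39 mm above the nominal TCP. The lower half shows the finger on the flap behind the rib. So the effective tip is at TCP + 39 mm, and the body will come lower than planned. I check the neighbouring tray's height and the height of the gripper's underside.

```bash
python3 - <<'E'
from h import *
K,T=cam("top"); d=np.load("pics/top0.npy"); vs,us=np.nonzero(d>0); z=d[vs,us]
P=(T@np.c_[(us-K[0,2])/K[0,0]*z,(vs-K[1,2])/K[1,1]*z,z,np.ones(len(z))].T)[:3].T
Q=P[(P[:,0]>.4)&(P[:,0]<.53)&(P[:,1]>-.09)&(P[:,1]<.03)&(P[:,2]>.012)]
print("tray",np.percentile(Q,[0,1,10,50,90,99,100],axis=0).round(3).tolist())
t=r.get_state()["tool_pos"]
# gripper underside: lowest points of dark body from scene/wrist beyond the finger
for n in ("scene","wrist"):
    K,T=cam(n); p,d=eyes.snapshot(n); vs,us=np.nonzero((d>0)&(p.max(2)<75)); B=np.array([deproj(K,T,u,v,d[v,u]) for u,v in zip(us,vs)])-t
    for a,b in ((.022,.04),(.04,.06),(.06,.08),(.08,.1)):
        for sg in (1,-1):
            y=B[:,1]*sg; k=B[(y>a)&(y<b)&(abs(B[:,0])<.06)&(B[:,2]>.035)]
            if len(k)>5: print(n,sg*a,len(k),"zmin",np.percentile(k[:,2],[1,5,50]).round(3),"x",np.percentile(k[:,0],[2,98]).round(3))
E
```

```text
tray [[0.4, -0.089, 0.013], [0.401, -0.088, 0.016], [0.41, -0.044, 0.057], [0.449, -0.01, 0.06], [0.485, 0.022, 0.062], [0.509, 0.029, 0.064], [0.528, 0.03, 0.065]]
scene 0.022 2548 zmin [0.115 0.147 0.29 ] x [-0.059  0.019]
scene -0.022 285 zmin [0.116 0.125 0.366] x [-0.052 -0.019]
scene 0.04 1464 zmin [0.119 0.142 0.357] x [-0.035  0.024]
scene -0.04 50 zmin [0.128 0.137 0.145] x [-0.051 -0.018]
scene 0.06 209 zmin [0.115 0.124 0.145] x [-0.04   0.024]
scene -0.06 197 zmin [0.106 0.109 0.138] x [-0.035  0.014]
scene 0.08 466 zmin [0.106 0.109 0.135] x [-0.04   0.025]
scene -0.08 94 zmin [0.104 0.109 0.144] x [-0.035  0.005]
wrist 0.022 7554 zmin [0.109 0.114 0.127] x [0.015 0.033]
wrist -0.022 7249 zmin [0.109 0.114 0.127] x [0.018 0.034]
wrist 0.04 5503 zmin [0.115 0.117 0.136] x [0.015 0.024]
wrist -0.04 4778 zmin [0.115 0.116 0.137] x [0.022 0.028]
wrist 0.06 10223 zmin [0.103 0.105 0.118] x [-0.009  0.031]
wrist -0.06 8594 zmin [0.103 0.105 0.117] x [-0.003  0.036]
wrist 0.08 448 zmin [0.104 0.105 0.112] x [0.03  0.031]
wrist -0.08 332 zmin [0.104 0.105 0.11 ] x [0.002 0.037]
```

The gripper underside is at TCP + 103 mm, where the spec gives 64 mm. So the whole real tool sits 39 mm above the reported TCP, and there is clearance over the 65 mm tray. I now press the flap flat, aiming for tip z ≈ 0.030, a reported z of about -0.009.

```bash
python3 -m pendant '[{"claw":0,"dx":0,"dy":0,"dz":-4,"twist":0},{"claw":0,"dx":0,"dy":0,"dz":-8,"twist":0},{"claw":0,"dx":0,"dy":0,"dz":-12,"twist":0},{"claw":0,"dx":0,"dy":0,"dz":-16,"twist":0},{"claw":0,"dx":0,"dy":0,"dz":-19,"twist":0},{"claw":0,"dx":0,"dy":0,"dz":-21,"twist":0},{"claw":0,"dx":0,"dy":0,"dz":-21,"twist":0}]'
python3 ang.py
```

```text
clock: 7.65
tool_pos: [0.5171, -0.1293, -0.0088]
eef_rot: [1.0, 0.018, -0.001, 0.0]
contact_force: [-3.6, 1.0, 13.0]
opening: 0.011
finger_force: 6.9
wrist angle -0.025 8716 [[0.513, -0.163, 0.029], [0.556, -0.098, 0.032]]
scene angle -0.05 430 [[0.464, -0.162, 0.025], [0.527, -0.097, 0.033]]
[ 0.5171 -0.1293 -0.0087] [-4.8361176   0.03274841 12.6568813 ] 7.75
```

The flap lies flat, with a press of 13 N. I ease off 1 mm and slide against the rib.

```bash
python3 -m pendant '[{"claw":0,"dx":-3,"dy":0,"dz":1,"twist":0},{"claw":0,"dx":-6,"dy":0,"dz":1,"twist":0},{"claw":0,"dx":-9,"dy":0,"dz":1,"twist":0},{"claw":0,"dx":-12,"dy":0,"dz":1,"twist":0},{"claw":0,"dx":-15,"dy":0,"dz":1,"twist":0},{"claw":0,"dx":-18,"dy":0,"dz":1,"twist":0},{"claw":0,"dx":-21,"dy":0,"dz":1,"twist":0},{"claw":0,"dx":-21,"dy":0,"dz":1,"twist":0}]'
python3 ang.py
```

```text
clock: 8.55
tool_pos: [0.496, -0.1291, -0.0085]
eef_rot: [1.0, 0.018, -0.001, 0.0]
contact_force: [1.0, -0.7, 2.3]
opening: 0.005
finger_force: 1.8
wrist angle -0.02 10920 [[0.492, -0.163, 0.028], [0.543, -0.098, 0.032]]
scene angle -0.028 276 [[0.454, -0.162, 0.025], [0.528, -0.097, 0.034]]
[ 0.496  -0.1291 -0.0085] [1.22001497 0.57235841 3.10197   ] 8.65
```

```bash
python3 -m pendant '[{"claw":0,"dx":-2,"dy":0,"dz":0,"twist":0},{"claw":0,"dx":-4,"dy":0,"dz":0,"twist":0},{"claw":0,"dx":-6,"dy":0,"dz":0,"twist":0},{"claw":0,"dx":-6,"dy":0,"dz":0,"twist":0}]'
python3 -m pendant '[{"claw":0,"dx":-1,"dy":0,"dz":0,"twist":0},{"claw":0,"dx":-2,"dy":0,"dz":0,"twist":0},{"claw":0,"dx":-2,"dy":0,"dz":0,"twist":0}]'; python3 ang.py
```

```text
clock: 9.05
tool_pos: [0.4904, -0.1292, -0.0084]
eef_rot: [1.0, 0.018, -0.0, 0.0]
contact_force: [2.7, 0.2, 0.4]
opening: 0.01
finger_force: 1.5
clock: 9.35
tool_pos: [0.4888, -0.1292, -0.0084]
eef_rot: [1.0, 0.018, -0.0, 0.0]
contact_force: [3.8, -0.6, 1.3]
opening: 0.005
finger_force: 1.5
wrist angle -0.017 10927 [[0.485, -0.163, 0.028], [0.536, -0.098, 0.032]]
scene angle -0.024 203 [[0.447, -0.162, 0.026], [0.526, -0.096, 0.033]]
[ 0.4888 -0.1292 -0.0084] [ 2.87373032 -1.06412604  0.48584797] 9.45
```

```bash
python3 -m pendant '[{"claw":0,"dx":-1,"dy":0,"dz":0,"twist":0},{"claw":0,"dx":-2,"dy":0,"dz":0,"twist":0},{"claw":0,"dx":-2,"dy":0,"dz":0,"twist":0}]'
python3 -m pendant '[{"claw":0,"dx":-1,"dy":0,"dz":0,"twist":0},{"claw":0,"dx":-2,"dy":0,"dz":0,"twist":0},{"claw":0,"dx":-2,"dy":0,"dz":0,"twist":0}]'
```

```text
clock: 9.75
tool_pos: [0.4874, -0.1292, -0.0083]
eef_rot: [1.0, 0.018, 0.0, 0.0]
contact_force: [3.7, -1.8, 1.2]
opening: 0.003
finger_force: 1.8
clock: 10.05
tool_pos: [0.4875, -0.1292, -0.008]
eef_rot: [1.0, 0.018, 0.002, 0.0]
contact_force: [6.6, -0.5, 0.6]
opening: 0.001
finger_force: 3.1
```

The TCP stalled at 0.4875 with Fx rising to 6.6 N, so that is the hard stop. I relieve the push, lift, and back away upward.

```bash
python3 -m pendant '[{"claw":0,"dx":2,"dy":0,"dz":0,"twist":0},{"claw":0,"dx":3,"dy":0,"dz":1,"twist":0},{"claw":0,"dx":4,"dy":0,"dz":4,"twist":0},{"claw":0,"dx":4,"dy":0,"dz":10,"twist":0},{"claw":0,"dx":4,"dy":0,"dz":25,"twist":0},{"claw":0,"dx":4,"dy":0,"dz":60,"twist":0},{"claw":0,"dx":4,"dy":0,"dz":100,"twist":0},{"claw":0,"dx":4,"dy":0,"dz":140,"twist":0}]'
python3 -m pendant '[{"claw":0,"dx":-40,"dy":0,"dz":40,"twist":0},{"claw":0,"dx":-80,"dy":0,"dz":60,"twist":0},{"claw":0,"dx":-110,"dy":0,"dz":60,"twist":0},{"claw":0,"dx":-110,"dy":0,"dz":60,"twist":0}]'
python3 ang.py
python3 - <<'E'
from h import *
a,_=eyes.snapshot("top"); b,_=eyes.snapshot("scene"); cv2.imwrite("pics/f.png",np.hstack([cv2.resize(a[130:280,230:430],(400,300)),cv2.resize(b[150:300,220:420],(400,300))]))
K,T=cam("scene")
for q,z in (("tab_edge",.034),("rib_foot",.036),("lip_edge",.036),("bottle_buffer",0),("bottle_wash",0),("vial_brown",0)):
    for o in nets.place_of("scene",q)[:1]: print(q,round(o["confidence"],2),atz(K,T,o["position"][0]*640,o["position"][1]*400,z).round(3))
E
```

```text
clock: 10.85
tool_pos: [0.486, -0.1288, 0.1327]
eef_rot: [1.0, 0.018, -0.003, -0.0]
contact_force: [1.1, -1.2, -0.2]
opening: 0.004
finger_force: 0.0
clock: 11.25
tool_pos: [0.3712, -0.1292, 0.192]
eef_rot: [1.0, 0.017, -0.004, 0.0]
contact_force: [1.2, 0.5, -0.9]
opening: 0.007
finger_force: 0.0
wrist angle 0.042 4826 [[0.459, -0.163, 0.031], [0.535, -0.098, 0.037]]
scene angle 0.049 628 [[0.457, -0.162, 0.03], [0.532, -0.097, 0.038]]
[ 0.3774 -0.129   0.1918] [1.19312362 0.04903813 0.49745472] 11.35
tab_edge 0.8 [ 0.436 -0.122  0.034]
rib_foot 0.56 [ 0.472 -0.124  0.036]
lip_edge 0.56 [ 0.455 -0.136  0.036]
bottle_buffer 0.73 [0.661 0.026 0.   ]
bottle_wash 0.73 [0.569 0.03  0.   ]
vial_brown 0.51 [0.612 0.108 0.   ]
```

View pics/f.png

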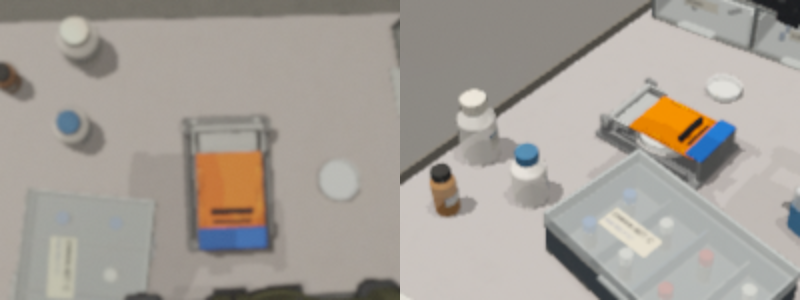

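The orange flap now runs under the blue lip, resting at 0.045 rad against its underside. Its hinge-side end moved from x 0.556 to 0.535 (21 mm, fully out). The bottles and vial are unmoved.

```bash
python3 -c "
from plant import r
print(r.finish_job())"
```

```text
the job is handed in; nothing more can be done
None
```

The flap is closed: it lies over the dish, slid fully out (21 mm) beneath the blue lip, and it stayed tucked after I let go; the bottles and vial did not move, and the job is handed in.

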